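# Bleed the purge canister and take off its cap of unknown thread hand

### The job

Get the bolted-down purge canister ready for a fresh drying cartridge: first bleed it by pressing its sprung nozzle all the way down and letting it spring back up, then unscrew the knobbed filler cap. Nobody remembers whether that quick thread is left- or right-handed, so try loosening it both ways until you find the way it turns free, turning it while it still sits on its neck. Lift the cap straight up off the neck and finish still holding it in the gripper, upright and still, about 8 cm above where it sat; leave the other things on the bench where they are.

Things in the scene. Friction and masses are not known exactly. Their poses are not given: they have to be found in the camera images.
- canister: Low stainless box bolted to the bench, 90 mm (its x) by 200 mm (its y), flat top 80 mm up; fixed. Origin on the bench under its centre, z up. On top, 110 mm apart: the neck with the knobbed cap at its y = +55 mm and a dark valve collar (58 mm across, top 103 mm up) with the nozzle at y = -55 mm. Foot straps reach 65 mm either side along x.
- nozzle_top (a point): Centre of the top of the grey plastic nozzle, a round plunger 24 mm across (flat top 18 mm across) that stands 19 mm proud of the valve collar, 122 mm above the bench at rest. Push straight down on it; no need to grip it.
- nozzle (a joint): How far the nozzle is pressed down: 0 m at rest, 0.006 m at its stop. A spring pushes it back: about 2 N at the start of travel, 6 N fully down.
- cap: Bright aluminium screw cap, loose, about 120 g, 54 mm high in all: round skirt 60 mm across and 26 mm high with a narrower round knob on top. Origin at the centre of its underside, on its axis, z up; on its neck the underside is 82 mm and the skirt's flat top 108 mm above the bench. At the start its x axis lies along the canister's x.
- cap_knob (a point): Centre of the top of the cap's round ribbed knob, 54 mm above the cap's origin, 136 mm above the bench at the start. The knob is 34 mm across and stands 28 mm above the skirt. Grip it from above in any direction with the fingertips above the skirt's top (108 mm); a firm grip (60 N) turns the cap. When the cap jams the fingers slip round the knob.
- neck_top (a point): Centre of the neck's top, on the cap's turning axis, 104 mm above the bench, under the cap. Its hidden coarse two-start thread is of either hand, differing from run to run. The wrong way the cap jams hard within 0.2 rad; the right way it turns easily without rising and comes free after 1.05 rad (lifts off anywhere from 1.1 to 1.9 rad; 1.3 is good). Before that it lifts at most 5 mm.
- cheshire: Chrome Cheshire collimating tool standing upright, 38 mm across, 92 mm tall; origin under its centre. Beside the canister on its +x side. Leave alone.
- laser: Blue aluminium laser collimator standing upright, 42 mm across, 94 mm tall; origin under its centre. Beside the canister on its -x side. Leave alone.
- counterweight: Stainless counterweight disc with a bore, 80 mm across, 45 mm high; origin under its centre. Beyond the nozzle end of the canister. Leave alone.
- eyepiece: Small black eyepiece with a steel barrel standing upright, 42 mm across, 56 mm tall; origin under its centre. Beside the canister near the nozzle. Leave alone.
- screwdriver: Screwdriver lying on the bench, 170 mm long. Leave alone.
- screw_pot: Small white ceramic pot, 64 mm across, 50 mm tall; origin under its centre. Leave alone.
Mind the look-alikes: they are no part of the job. Leave any green or red look-alike of the cap alone.

How it is judged:
By the outcome, as a careful person would: the job done as asked, in the order asked, and still so for the second after the job is handed in, while the arm keeps its last pose, push and grip.
It also fails if it takes over 58 s, if anything falls off the work surface, if the arm or the gripper's body presses on something with over 40 N, if the wrist force passes 120 N, or if a joint passes its speed limit or range.

### The arm

A 7-joint arm with a two-finger parallel gripper is mounted at the origin on the work surface. World frame = base frame: x ahead of the robot, y to its left, z up, the work surface at z = 0. Lengths are in m, angles in rad, forces in N, time in s.
With the tool pointing down it reaches from about 0.4 to 0.85 m from the base axis. Payload 10.4 kg.
Tool frame: the origin (TCP) lies at the very end of the fingers, on their centre line; the grasp point (between the pads) lies 19 mm behind it; x points along the fingers, z is the direction in which the jaws open and shut, and the axes are right-handed (so a half turn about x gives the same grasp; the last joint's range is limited). The gripper opens to 87 mm and grips with 3 to 60 N. Pads are 19 mm wide; open, the fingers measure 117 mm over their backs; the gripper's body (75 mm by 190 mm) begins 51 mm behind the grasp point.
Start: joints at [1.237, 0.332, -0.065, 1.46, 0.022, 1.35, -0.088], TCP at [0.191, -0.595, 0.195] pointing down, gripper open.
Joint ranges: [-2.6, 2.6], [-0.5, 2.12], [-1.47, 1.34], [0.16, 2.42], [-1.27, 4.41], [0.06, 2.06], [-2.6, 2.6]. Speed limits (rad/s): [2.22, 2.22, 2.79, 2.79, 3.14, 3.14, 3.14].

### API

Orientations are given as a unit quaternion [w, x, y, z].
In Python, from rig import manip, viewer gives the robot as it stands.
- The arm moves only by the shell command python3 -m crank 'ROWS' [FORCE]. ROWS is JSON, a list of rows, each a list of 5 numbers: the gripper's target within -1 to 1 (fully open at 1, half-way at 0, shut at -1), then the shift along the tool's x, y, z in m, then the turn about the tool's x in rad. In form: [[hand, dx, dy, dz, spin], ...]. A call has 1 to 12 rows; each row shifts and turns the pose as measured when the row begins, along the tool's axes as they then stand; what a row does not reach is not made up. A row lasts 1/12 s, in which the tool goes at most 41.7 mm and 7.16 degrees, less where a joint would pass 70% of its speed; a pose out of reach is approached as far as the arm can. A call with a gripper value outside its range is refused whole. The fingers move at their own pace and stop on an object; FORCE is the grip in N (left out, the last holds). Time passes only in rows, so rows that do not move let the fingers close. It gives the time, the measured TCP pose, the force and the opening at its end, in the units of the state.
- manip.get_state(): the state, without advancing time (a new reading comes with each control period).
- viewer.snapshot(name): name is "scene" or "side" or "wrist"; returns (picture, depth): 400x640x3 uint8, red, green, blue; 400x640 float32, m along the optical axis (not along the pixel's ray), 0 where there is no reading.
- viewer.get_calibration(name): a dict with "camera_matrix" (3x3 intrinsics, pixels), "camera_from_world" (4x4, takes a point from world to camera coordinates); the wrist camera has in their place "tool_from_camera" (4x4, takes a point from camera to tool coordinates, whose origin is the TCP and whose axes are the tool frame's). Camera axes: x right, y down, z forward; pixel columns grow to the right and rows downward; lengths in m; the calibration is good to about 2 mm. A picture is of the moment at which its call begins: read the wrist's pose just before it. get_calibration takes no time and is no camera call.
- manip.sign_off(): hands the job in, once; it reports no verdict.
Trained networks look in the newest picture that a camera, given by its name, has taken for a name from the list of things; names that differ only in an ending like _2 or _b are one class to them, and where a whole thing is asked for, a point or a joint stands for the part that bears it (a point fixed in the world has none). Each returns a list of dicts, best first, with "conf" (0 to 1); they miss things now and then, are a little off and sometimes report something else, mostly with a low value. They report only what shows in the picture. A call takes as long as a camera call. They do not tell look-alikes from the thing itself.
- viewer.find_in(camera, query): "xyz" ([x, y, z] in m, in the coordinates of the camera as it stood for that picture, good to about 4 mm: the middle of the surface that is visible of it).
The state is a dict: "clock": time; "qpos": joint angles; "dq": joint speeds; "joint_efforts": joint torques, N m; "position": TCP position; "eef_rot": TCP orientation; "wrist_force": force on the tool from outside, world axes, zero at the start; "moment": the same for the moment, N m; "width": finger opening in m.
Only numpy, scipy, OpenCV 4.12 (cv2) and the standard library are available. Lean on these libraries where they do the work, as an engineer would, in place of code of your own. Each camera call takes 0.05 s, during which the arm holds its last target. There are 200 camera calls.

## Working session

There is one attempt and no reset: what is moved stays moved. The work goes in short steps, Python scripts to look and compute and a shell command to move; the robot and the scene stay as the last step left them, time stands still between calls to the robot, and variables do not carry over. Pictures are saved under pics/ and viewed, about 8 in all and at most 12, crops included, and the job is handed in when it is done.

```bash
ls; mkdir -p pics
cat > h.py <<'E'
import numpy as np, cv2
from rig import manip, viewer
from scipy.spatial.transform import Rotation as R
def T_world_cam(name):
    c=viewer.get_calibration(name)
    if name!='wrist': return np.linalg.inv(c['camera_from_world']),np.array(c['camera_matrix'])
    s=manip.get_state(); T=np.eye(4); q=s['eef_rot']
    T[:3,:3]=R.from_quat([q[1],q[2],q[3],q[0]]).as_matrix(); T[:3,3]=s['position']
    return T@np.array(c['tool_from_camera']),np.array(c['camera_matrix'])
def world(T,p): return (T@np.append(p,1))[:3]
def pix(T,K,p):
    c=(np.linalg.inv(T)@np.append(p,1))[:3]; return (K@c/c[2])[:2].round(0)
E
python3 - <<'E'
from h import *
s=manip.get_state(); print(s)
for n in ['scene','side']:
    T,K=T_world_cam(n); im,d=viewer.snapshot(n); cv2.imwrite(f'pics/{n}0.png',im[:,:,::-1]); np.savez(f'{n}0.npz',im=im,d=d)
    print(n,T[:3,3].round(2),T[:3,2].round(2))
    for q in ['cap','cap_knob','nozzle_top','canister']:
        for r in viewer.find_in(n,q)[:4]:
            w=world(T,r['xyz']); print(q,round(r['conf'],2),w.round(3),pix(T,K,w))
E
```

```text
pics
{'clock': 0.0, 'qpos': array([ 1.23740285,  0.33294323, -0.06469632,  1.46096222,  0.02158875,
        1.34989487, -0.08847486]), 'dq': array([-6.16630367e-06, -1.26445089e-03,  4.87011408e-04,  6.38367703e-04,
        5.26130909e-04, -1.73200222e-03,  1.04694830e-03]), 'joint_efforts': array([-3.14872148e-05, -6.23257756e+01,  2.46537843e-02, -3.89906895e+01,
       -6.13566348e-02,  3.94873763e-02,  8.36079153e-05]), 'position': array([ 0.19099269, -0.59463902,  0.19389942]), 'eef_rot': array([ 0.57092525,  0.41687519,  0.57181362, -0.4162795 ]), 'wrist_force': array([-0.16555764, -0.21058774,  0.34737025]), 'moment': array([-0.0086302 ,  0.02794042,  0.02658827]), 'width': 0.08707905376156654}
scene [0.96 0.5  0.79] [-0.4  -0.62 -0.68]
cap 0.88 [0.582 0.12  0.023] [369. 284.]
cap 0.59 [ 0.581 -0.006  0.105] [337. 223.]
cap_knob 0.93 [ 0.725 -0.013  0.027] [282. 270.]
cap_knob 0.76 [0.58  0.117 0.024] [369. 282.]
cap_knob 0.75 [ 0.559 -0.162  0.05 ] [309. 197.]
cap_knob 0.57 [ 0.581 -0.003  0.11 ] [338. 222.]
nozzle_top 0.65 [ 0.498 -0.09   0.122] [346. 183.]
canister 0.9 [ 0.549 -0.027  0.077] [343. 220.]
canister 0.58 [ 0.581 -0.005  0.109] [338. 222.]
side [0.27 0.47 0.73] [ 0.32 -0.66 -0.68]
cap 0.83 [ 0.709 -0.016  0.028] [253. 226.]
cap 0.69 [0.564 0.12  0.028] [273. 289.]
cap 0.61 [ 0.561 -0.003  0.106] [300. 228.]
cap 0.49 [0.48  0.054 0.076] [320. 268.]
cap_knob 0.94 [ 0.708 -0.022  0.026] [255. 225.]
cap_knob 0.66 [0.561 0.    0.11 ] [299. 228.]
cap_knob 0.6 [0.56  0.121 0.025] [274. 291.]
nozzle_top 0.5 [ 0.512 -0.041  0.076] [327. 233.]
canister 0.8 [ 0.511 -0.043  0.077] [327. 232.]
```

Run:
```python
import cv2
a=cv2.imread('pics/scene0.png')[130:350,200:480]
cv2.imwrite('pics/c1.png',cv2.resize(a,None,fx=2.7,fy=2.7,interpolation=cv2.INTER_CUBIC))
```

```text
(no output)
```

View pics/c1.png

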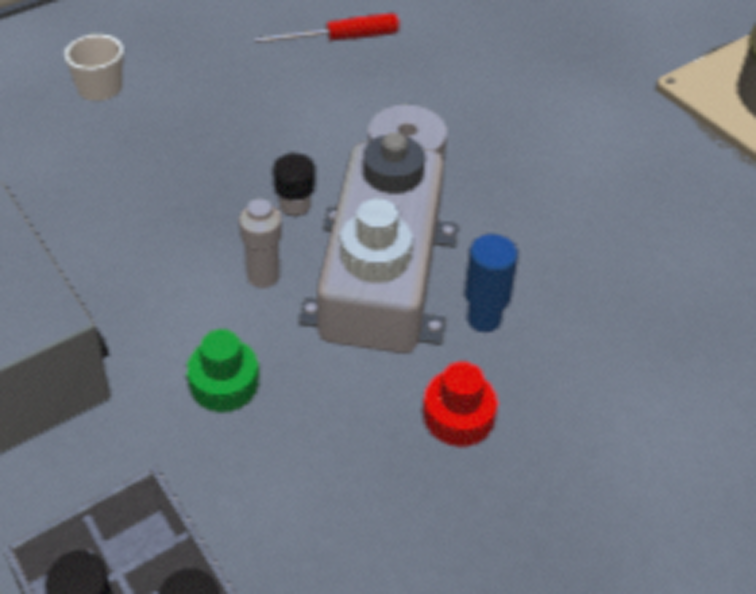

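View pics/side0.png

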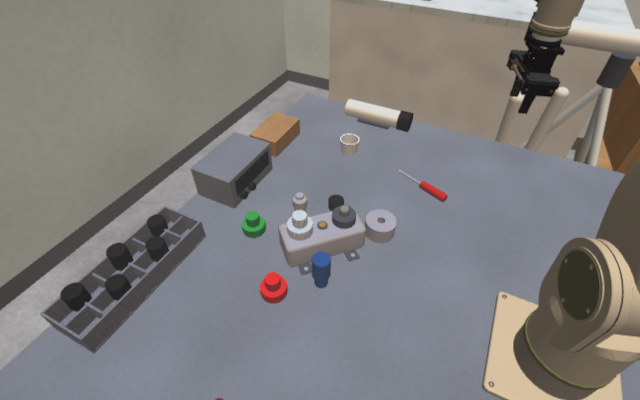

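The aluminium cap is on the canister at scene (339,215). The look-alikes are green at (282,270) and red at (369,282), so I choose the aluminium one. The nozzle is at (347,183). In the side picture the knob top is at about (299,215) and the nozzle at about (345,210).

```bash
cat >> h.py <<'E'
def onplane(T,K,u,v,z):
    r=T[:3,:3]@np.linalg.inv(K)@np.array([u,v,1.]); return T[:3,3]+r*(z-T[2,3])/r[2]
E
python3 - <<'E'
from h import *
for n,k,z in [('scene',(340,207.5),(347,181.5)),('side',(299,215),(345,209))]:
    T,K=T_world_cam(n); print(n,onplane(T,K,*k,.136).round(4),onplane(T,K,*z,.122).round(4))
s=manip.get_state();q=s['eef_rot'];print(R.from_quat([q[1],q[2],q[3],q[0]]).as_matrix().round(3))
c=viewer.get_calibration('wrist');print(np.array(c['tool_from_camera']).round(3),c['camera_matrix'])
E
```

```text
scene [ 0.5673 -0.0172  0.136 ] [ 0.4926 -0.0922  0.122 ]
side [ 0.5685 -0.0141  0.136 ] [ 0.489  -0.0911  0.122 ]
[[ 0.     0.952  0.306]
 [-0.     0.306 -0.952]
 [-1.     0.     0.   ]]
[[-0.    -0.278  0.961 -0.191]
 [-0.    -0.961 -0.278  0.076]
 [ 1.    -0.     0.     0.001]
 [ 0.     0.     0.     1.   ]] [[332.35048468   0.         325.9843443 ]
 [  0.         332.35048468 197.45509941]
 [  0.           0.           1.        ]]
```

```bash
python3 -m crank '[[-1,-0.001,0.0305,-0.0258,0],[-1,-0.001,0.0305,-0.0258,0],[-1,-0.001,0.0305,-0.0258,0],[-1,-0.001,0.0305,-0.0258,0],[-1,-0.001,0.0305,-0.0258,0],[-1,-0.001,0.0305,-0.0258,0],[-1,-0.001,0.0305,-0.0258,0],[-1,-0.001,0.0305,-0.0258,0],[-1,-0.001,0.0305,-0.0258,0],[-1,-0.001,0.0305,-0.0258,0],[-1,-0.001,0.0305,-0.0258,0],[-1,-0.001,0.0305,-0.0258,0]]' 20; python3 -c "
from h import *
print(manip.get_state()['qpos'].round(3))"
```

```text
clock: 1.5
position: [0.449, -0.1803, 0.2054]
eef_rot: [0.569, 0.419, 0.567, -0.424]
wrist_force: [1.5, -1.4, -0.5]
width: 0.0148
[ 0.744  0.04  -0.47   1.785  0.025  1.321 -1.009]
```

```bash
python3 -m crank '[[-1,-0.003,0.029,-0.024,0],[-1,-0.003,0.029,-0.024,0],[-1,-0.003,0.029,-0.024,0],[-1,-0.003,0.029,-0.024,0],[-1,0,0.006,-0.004,0],[-1,0,0,0,0]]'
cat > look.py <<'E'
from h import *
import sys
s=manip.get_state(); print(s['qpos'].round(3),s['position'].round(4),s['clock'])
T,K=T_world_cam('wrist'); im,d=viewer.snapshot('wrist'); np.savez(sys.argv[1]+'.npz',im=im,d=d,T=T,K=K)
cv2.imwrite(f'pics/{sys.argv[1]}.png',im[:,:,::-1])
for q in sys.argv[2:]:
    for r in viewer.find_in('wrist',q)[:3]:
        w=world(T,r['xyz']); print(q,round(r['conf'],2),w.round(4),pix(T,K,w))
E
python3 look.py w1 cap_knob nozzle_top
```

```text
clock: 2.0
position: [0.5429, -0.0321, 0.2189]
eef_rot: [0.572, 0.418, 0.568, -0.419]
wrist_force: [-0.4, -0.8, -0.6]
width: 0.0007
[ 0.517  0.188 -0.615  1.619  0.115  1.366 -1.38 ] [ 0.5429 -0.0321  0.2189] 2.0
cap_knob 0.69 [ 0.7044 -0.0285  0.0265] [367.  23.]
cap_knob 0.65 [0.5757 0.1048 0.027 ] [216. 106.]
cap_knob 0.55 [ 0.5773 -0.014   0.1045] [317. 145.]
```

View pics/w1.png

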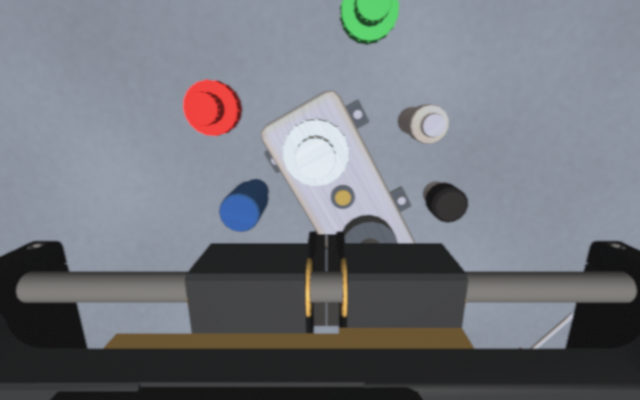

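Wrist view: aluminium cap at (316,152), its knob top at about (316,160). Red is at (212,107) and green at (370,15). The nozzle is hidden behind the fingers at about (368,240), so I back off to see both.

```bash
python3 -m crank '[[-1,0,-0.034,0,0],[-1,0,-0.034,0,0],[-1,0,-0.034,0,0],[-1,0,0,0,0]]'; python3 look.py w2 cap_knob nozzle_top
python3 - <<'E'
import cv2
a=cv2.imread('pics/w2.png')[40:240,220:440]
cv2.imwrite('pics/w2c.png',cv2.resize(a,None,fx=3,fy=3,interpolation=cv2.INTER_CUBIC))
E
```

```text
clock: 2.48
position: [0.4377, -0.0723, 0.2154]
eef_rot: [0.567, 0.421, 0.567, -0.424]
wrist_force: [1.3, -0.8, 0.8]
width: 0.0007
[ 0.653 -0.06  -0.564  1.851 -0.029  1.342 -1.185] [ 0.4377 -0.0723  0.2154] 2.4833
cap_knob 0.94 [ 0.5605 -0.023   0.1046] [310.  31.]
cap_knob 0.67 [0.5562 0.1008 0.0305] [194.  11.]
nozzle_top 0.8 [ 0.4936 -0.0951  0.1218] [370. 137.]
```

View pics/w2c.png

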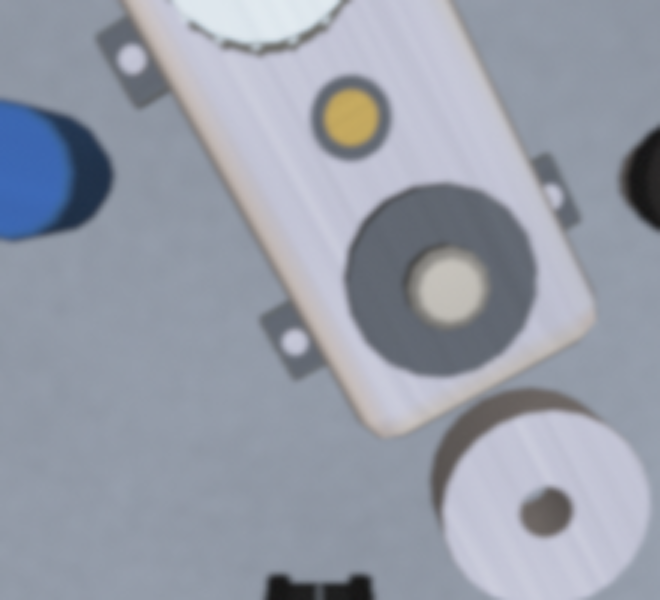

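Run:
```python
from h import *
w=np.load('w2.npz'); n=onplane(w['T'],w['K'],369.7,135.7,.122); c=onplane(w['T'],w['K'],220+441/3,40+280/3,.103); print('nozzle',n,'collar',c, 'depth nozzle',w['d'][135,369], world(w['T'],np.linalg.inv(w['K'])@[369.7,135.7,1]*w['d'][135,369]))
s=manip.get_state();q=s['eef_rot'];M=R.from_quat([q[1],q[2],q[3],q[0]]).as_matrix()
print('tool shift',(M.T@(n-s['position'])).round(4)); print(M.round(3))
# knob: points near top height from depth, w1
for f in ['w1','w2']:
    w=np.load(f+'.npz'); d=w['d']; v,u=np.mgrid[:400,:640]; P=np.linalg.inv(w['K'])@np.stack([u*d,v*d,d]).reshape(3,-1)
    P=(w['T'][:3,:3]@P).T+w['T'][:3,3]
    for nm,ctr,z,r in [('knob',(.568,-.016),.136,.03),('noz',(.492,-.093),.122,.03),('collar',(.492,-.093),.103,.04),('skirt',(.568,-.016),.108,.04)]:
        m=(abs(P[:,2]-z)<.006)&(np.hypot(P[:,0]-ctr[0],P[:,1]-ctr[1])<r)&(d.ravel()>0)
        if m.sum()>20:
            c,rad=cv2.minEnclosingCircle(P[m][:,:2].astype(np.float32)); print(f,nm,m.sum(),P[m].mean(0).round(4),np.round(c,4),round(rad,4))
```

```text
nozzle [ 0.49462797 -0.09475524  0.122     ] collar [ 0.49480652 -0.09472035  0.103     ] depth nozzle 0.27914935 [ 0.49471951 -0.09451277  0.12355192]
tool shift [0.0942 0.0426 0.0387]
[[ 0.002  0.957  0.289]
 [-0.002  0.289 -0.957]
 [-1.     0.001  0.002]]
w1 knob 1322 [ 0.5705 -0.0147  0.1366] [ 0.5697 -0.0146] 0.0179
w1 collar 930 [ 0.5101 -0.0887  0.1034] [ 0.5039 -0.0918] 0.0262
w1 skirt 2003 [ 0.5734 -0.0141  0.1087] [ 0.5699 -0.0148] 0.0309
w2 knob 1279 [ 0.5642 -0.0168  0.1364] [ 0.5695 -0.015 ] 0.0177
w2 noz 600 [ 0.4939 -0.0936  0.1218] [ 0.4937 -0.0941] 0.0121
w2 collar 2593 [ 0.4946 -0.0931  0.1037] [ 0.4936 -0.0941] 0.029
w2 skirt 2037 [ 0.5588 -0.0193  0.1086] [ 0.5695 -0.015 ] 0.0309
```

```bash
python3 -m crank '[[-1,0,0.016,0.0123,0],[-1,0.025,0.016,0.0123,0],[-1,0.03,0.016,0.0123,0],[-1,0.02,0,0,0],[-1,0,0,0,0]]' 40
```

```text
clock: 3.05
position: [0.5073, -0.0933, 0.1409]
eef_rot: [0.571, 0.423, 0.564, -0.421]
wrist_force: [-0.4, 1.1, -0.1]
width: 0.0004
```

```bash
python3 -m crank '[[-1,0.01,-0.012,-0.003,0],[-1,0,0,0,0],[-1,0,0,0,0]]'
```

```text
clock: 3.3
position: [0.4966, -0.0931, 0.1311]
eef_rot: [0.57, 0.424, 0.565, -0.42]
wrist_force: [0.6, -1.0, 0.9]
width: 0.0004
```

```bash
python3 -m crank '[[-1,0.005,-0.0025,0,0],[-1,0.005,0,0,0],[-1,0.004,0,0,0],[-1,0.003,0,0,0],[-1,0,0,0,0]]'
```

```text
clock: 3.72
position: [0.4976, -0.0939, 0.1167]
eef_rot: [0.572, 0.425, 0.563, -0.419]
wrist_force: [0.4, 0.6, -0.0]
width: 0.0002
```

```bash
python3 -m crank '[[-1,0.002,-0.003,0,0],[-1,0.002,0,0,0],[-1,0,0,0,0]]'; python3 -c "
from h import *
s=manip.get_state();print(s['wrist_force'],s['position'],s['moment'])"; python3 look.py w3 nozzle_top
```

```text
clock: 3.97
position: [0.4948, -0.0947, 0.1126]
eef_rot: [0.572, 0.425, 0.563, -0.419]
wrist_force: [-0.3, -0.8, -0.3]
width: 0.0005
[-0.28414518 -0.79027433 -0.32956786] [ 0.49480542 -0.09469624  0.11257562] [0.00554633 0.01128718 0.04369398]
[ 0.628  0.163 -0.571  1.87   0.098  1.12  -1.256] [ 0.4948 -0.0947  0.1126] 3.9667
nozzle_top 0.91 [ 0.5017 -0.0903  0.1185] [321. 222.]
```

View pics/w3.png

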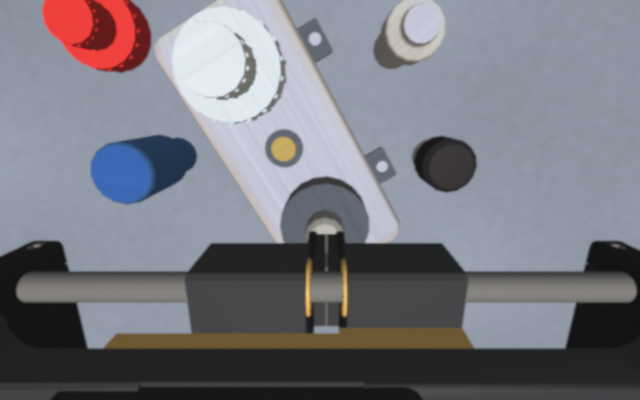

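Run:
```python
from h import *
w=np.load('w3.npz'); d=w['d']
for v in range(214,240,2):
    print(v,[ (world(w['T'],np.linalg.inv(w['K'])@[u,v,1]*d[v,u])*1000).round(0).astype(int).tolist() for u in (312,318,325,331,337)])
print(pix(w['T'],w['K'],[.494,-.0943,.122]),pix(w['T'],w['K'],[.494,-.0943,.116]))
a=cv2.imread('pics/w3.png')[180:260,270:380]
cv2.imwrite('pics/w3c.png',cv2.resize(a,None,fx=6,fy=6,interpolation=cv2.INTER_CUBIC))
```

```text
214 [[500, -85, 105], [503, -88, 111], [505, -92, 113], [505, -95, 111], [505, -100, 104]]
216 [[500, -85, 108], [503, -88, 114], [505, -92, 116], [505, -95, 114], [504, -100, 105]]
218 [[500, -85, 112], [503, -88, 119], [504, -92, 118], [505, -95, 118], [504, -100, 109]]
220 [[501, -85, 117], [502, -88, 119], [504, -92, 119], [505, -95, 120], [504, -100, 114]]
222 [[500, -85, 119], [502, -88, 120], [503, -92, 121], [504, -96, 121], [504, -99, 117]]
224 [[499, -85, 120], [501, -89, 121], [502, -92, 123], [503, -96, 122], [503, -99, 120]]
226 [[499, -86, 121], [500, -89, 123], [501, -93, 123], [502, -96, 122], [502, -100, 120]]
228 [[498, -86, 122], [499, -89, 122], [500, -93, 123], [501, -96, 124], [501, -100, 121]]
230 [[497, -86, 122], [497, -90, 122], [499, -93, 123], [500, -97, 122], [501, -100, 122]]
232 [[503, -85, 142], [496, -90, 121], [497, -94, 122], [498, -97, 122], [507, -98, 142]]
234 [[503, -85, 146], [502, -89, 141], [504, -92, 142], [505, -95, 142], [507, -97, 146]]
236 [[503, -85, 147], [503, -89, 145], [504, -92, 145], [505, -95, 145], [507, -97, 148]]
238 [[503, -85, 151], [503, -89, 147], [503, -92, 146], [504, -95, 146], [507, -97, 151]]
[324. 237.] [324. 234.]
```

View pics/w3c.png

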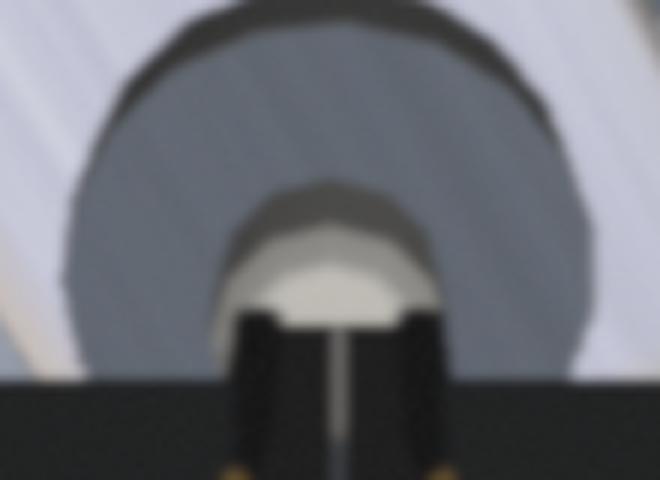

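The depth reads the nozzle at 0.122, at rest, with the visible front edge of the closed tips around 0.14. So the shut fingertips stop short of the reported TCP, and I continue down gently, watching the force.

```bash
python3 -m crank '[[-1,0.005,0,0,0],[-1,0.004,0,0,0],[-1,0,0,0,0]]'
```

```text
clock: 4.32
position: [0.4954, -0.0948, 0.1034]
eef_rot: [0.573, 0.425, 0.563, -0.419]
wrist_force: [0.3, -0.9, -0.5]
width: 0.0002
```

```bash
python3 -m crank '[[-1,0.004,0,0,0],[-1,0.003,0,0,0],[-1,0,0,0,0]]'; python3 look.py w4
python3 - <<'E'
from h import *
w=np.load('w4.npz'); d=w['d']
for v in range(218,246,2):
    print(v,[ (world(w['T'],np.linalg.inv(w['K'])@[u,v,1]*d[v,u])*1000).round(0).astype(int).tolist() for u in (312,318,325,331,337)])
E
```

```text
clock: 4.57
position: [0.4954, -0.0948, 0.0952]
eef_rot: [0.572, 0.425, 0.563, -0.419]
wrist_force: [-0.6, -0.6, 0.2]
width: 0.0006
[ 0.623  0.184 -0.569  1.888  0.112  1.085 -1.267] [ 0.4954 -0.0948  0.0952] 4.5667
218 [[504, -84, 104], [504, -88, 103], [506, -91, 105], [507, -95, 103], [508, -98, 104]]
220 [[503, -85, 105], [504, -88, 104], [505, -92, 105], [506, -95, 104], [507, -99, 104]]
222 [[502, -85, 104], [503, -88, 106], [505, -92, 109], [505, -95, 106], [506, -99, 104]]
224 [[501, -85, 106], [503, -88, 110], [505, -92, 112], [505, -95, 108], [504, -99, 103]]
226 [[501, -85, 109], [504, -88, 114], [506, -92, 116], [505, -95, 113], [504, -99, 106]]
228 [[501, -85, 113], [503, -88, 116], [505, -92, 118], [506, -95, 117], [504, -99, 110]]
230 [[502, -85, 117], [503, -88, 119], [505, -92, 120], [505, -95, 118], [504, -99, 114]]
232 [[503, -85, 125], [502, -89, 119], [504, -92, 121], [504, -95, 120], [507, -98, 126]]
234 [[503, -85, 128], [503, -89, 124], [504, -92, 124], [505, -95, 124], [507, -98, 127]]
236 [[503, -85, 130], [503, -89, 127], [504, -92, 127], [505, -95, 126], [507, -97, 131]]
238 [[504, -85, 133], [503, -89, 129], [505, -92, 131], [505, -95, 129], [508, -97, 134]]
240 [[504, -86, 136], [503, -89, 133], [504, -92, 132], [506, -95, 134], [507, -97, 136]]
242 [[504, -86, 139], [503, -89, 134], [504, -92, 134], [505, -95, 135], [507, -97, 138]]
244 [[504, -86, 140], [503, -89, 137], [504, -92, 136], [505, -95, 137], [507, -97, 140]]
```

```bash
python3 -m crank '[[-1,0.003,0,0,0],[-1,0.003,0,0,0],[-1,0,0,0,0]]'; python3 -m crank '[[-1,0.003,0,0,0]]'
```

```text
clock: 4.87
position: [0.4959, -0.0948, 0.0897]
eef_rot: [0.573, 0.425, 0.563, -0.419]
wrist_force: [-2.4, 0.0, 5.1]
width: 0.0004
clock: 4.95
position: [0.4964, -0.0949, 0.0879]
eef_rot: [0.573, 0.425, 0.562, -0.419]
wrist_force: [-15.8, 2.6, 49.8]
width: 0.0006
```

At the stop: 5 N rose to 50 N within 2 mm. I release, lift, and open.

```bash
python3 -m crank '[[-1,-0.012,0,0,0],[-1,-0.02,0,0,0],[0,-0.03,0,0,0.12],[0.3,-0.03,0,0,0.12],[0.3,0,0,0,0],[0.3,0,0,0,0]]'; python3 look.py w5 nozzle_top;  python3 - <<'E'
from h import *
w=np.load('w5.npz'); d=w['d']
s=manip.get_state(); print(s['width'])
C=np.array(viewer.get_calibration('wrist')['tool_from_camera'])
# nearest-to-tip points on fingers in tool coords
v,u=np.mgrid[:400,:640]; P=np.linalg.inv(w['K'])@np.stack([u*d,v*d,d]).reshape(3,-1); P=(C[:3,:3]@P).T+C[:3,3]
for sgn in (1,-1):
    m=(d.ravel()>0)&(abs(P[:,1])<.02)&(P[:,2]*sgn>0)&(abs(P[:,2])<.06)&(P[:,0]>-.1)&(P[:,0]<.005)
    Q=P[m]; i=np.argsort(-Q[:,0])[:400:40]; print((Q[i]*1000).round(0))
E
```

```text
clock: 5.45
position: [0.4949, -0.0944, 0.1837]
eef_rot: [0.516, 0.493, 0.506, -0.485]
wrist_force: [-0.4, 0.2, -1.5]
width: 0.0196
[ 0.626  0.093 -0.554  1.782  0.052  1.262 -1.469] [ 0.4949 -0.0944  0.1837] 5.45
nozzle_top 0.78 [ 0.4962 -0.0955  0.1212] [326. 201.]
0.027398944404002198
[[-27.   9.  11.]
 [-30.   1.  10.]
 [-33.  10.  12.]
 [-35.  12.  17.]
 [-38.  11.  17.]
 [-39.  11.  17.]
 [-41.  10.  12.]
 [-43.  11.  17.]
 [-46.  11.  16.]
 [-47.  10.  13.]]
[[-28.   9. -12.]
 [-30.   1.  -9.]
 [-33.  11. -17.]
 [-35.  10. -11.]
 [-38.  11. -16.]
 [-39.   1.  -9.]
 [-41.   1.  -9.]
 [-43.  12. -17.]
 [-46.  10. -12.]
 [-47.  10. -13.]]
```

View pics/w5.png

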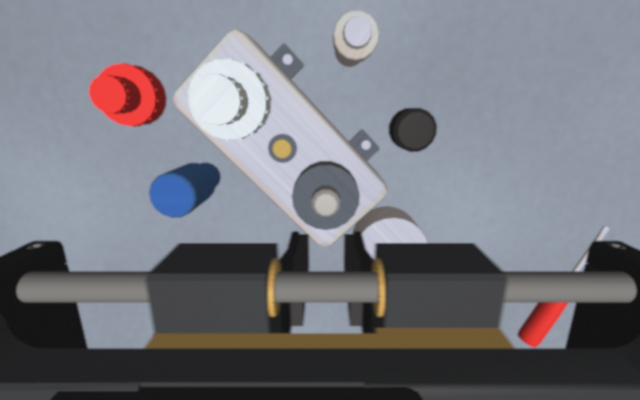

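Tips lie 28 mm behind the reported TCP, which matches where the nozzle made contact. The nozzle at (326,201) is back up at z 0.121. The aluminium cap is at (230,97), red at (125,95). Next I go over the cap and pre-spin so the wrist has range both ways.

```bash
python3 -m crank '[[1,0,0.026,-0.0254,0],[1,0,0.026,-0.0254,0],[1,0,0.024,-0.023,0],[1,0,0,0,-0.12],[1,0,0,0,-0.12],[1,0,0,0,-0.12],[1,0,0,0,-0.12],[1,0,0,0,-0.12],[1,0,0,0,-0.12],[1,0,0,0,-0.12],[1,0,0,0,-0.12],[1,0,0,0,-0.12]]'
cat > err.py <<'E'
from h import *
s=manip.get_state();q=s['eef_rot'];M=R.from_quat([q[1],q[2],q[3],q[0]]).as_matrix()
print('q',s['qpos'].round(2),'w',s['width'],'axis x',M[:,0].round(3),'yaw of tool y',np.degrees(np.arctan2(M[1,1],M[0,1])).round(2))
print('to grip (tool xyz)',(M.T@(np.array([.5697,-.0149,.084])-s['position'])).round(4))
E
python3 err.py
```

```text
clock: 6.55
position: [0.564, -0.0127, 0.1671]
eef_rot: [0.691, 0.146, 0.694, -0.144]
wrist_force: [0.6, -1.0, 0.7]
width: 0.0869
q [ 0.58  0.31 -0.76  1.63  0.21  1.3  -0.63] w 0.08694102700476287 axis x [-0.004  0.004 -1.   ] yaw of tool y 66.37
to grip (tool xyz) [0.0831 0.0001 0.0065]
```

```bash
python3 -m crank '[[1,0.015,0,0.0065,0],[1,0.02,0,0,0],[1,0,0,0,0],[1,0,0,0,0]]'; python3 err.py; python3 look.py w6;  python3 - <<'E'
from h import *
w=np.load('w6.npz'); d=w['d']; K=w['K']; T=w['T']
print(pix(T,K,[.5697,-.0149,.136]))
v,u=np.mgrid[:400,:640]; P=np.linalg.inv(K)@np.stack([u*d,v*d,d]).reshape(3,-1); P=(T[:3,:3]@P).T+T[:3,3]
for z in (.136,.108):
    m=(abs(P[:,2]-z)<.005)&(np.hypot(P[:,0]-.5697,P[:,1]+.0149)<.04)&(d.ravel()>0); c,r=cv2.minEnclosingCircle(P[m][:,:2].astype(np.float32)); print(z,m.sum(),c,r)
E
```

```text
clock: 6.88
position: [0.5681, -0.0149, 0.127]
eef_rot: [0.69, 0.141, 0.697, -0.139]
wrist_force: [0.8, 0.0, -0.3]
width: 0.0873
q [ 0.57  0.36 -0.75  1.66  0.25  1.23 -0.63] w 0.08728113942641408 axis x [-0.009  0.005 -1.   ] yaw of tool y 67.2
to grip (tool xyz) [0.0429 0.0006 0.0019]
[ 0.568  0.356 -0.75   1.662  0.248  1.232 -0.633] [ 0.5681 -0.0149  0.127 ] 6.8833
[328. 234.]
0.136 2533 (0.5698197484016418, -0.015001735650002956) 0.017786210402846336
0.108 3088 (0.5698308944702148, -0.01498660258948803) 0.031016230583190918
```

View pics/w6.png

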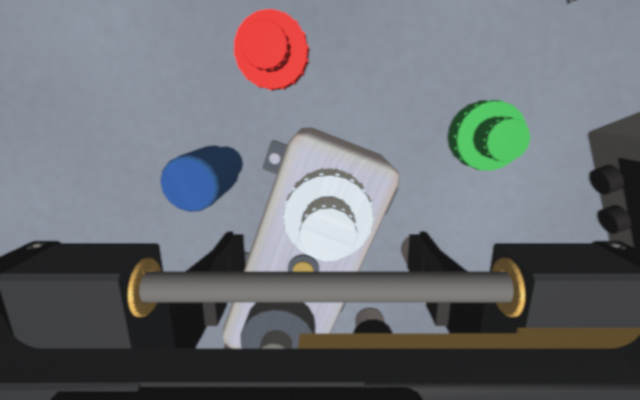

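The knob is centred between the open fingers at (328,230), with both look-alikes well away. I descend and grip.

```bash
python3 -m crank '[[1,0.018,0,0.002,0],[1,0.018,0,0,0],[1,0.003,0,0,0],[1,0,0,0,0]]' 60; python3 err.py
```

```text
clock: 7.27
position: [0.5707, -0.0152, 0.0897]
eef_rot: [0.691, 0.141, 0.696, -0.138]
wrist_force: [0.0, 0.1, -0.0]
width: 0.087
q [ 0.55  0.4  -0.74  1.7   0.28  1.16 -0.65] w 0.08704584055666743 axis x [-0.007  0.005 -1.   ] yaw of tool y 67.23
to grip (tool xyz) [ 0.0057 -0.0002 -0.001 ]
```

```bash
python3 -m crank '[[1,0.003,0,-0.001,0],[-1,0,0,0,0],[-1,0,0,0,0],[-1,0,0,0,0],[-1,0,0,0,0],[-1,0,0,0,0],[-1,0,0,0,0],[-1,0,0,0,0],[-1,0,0,0,0],[-1,0,0,0,0]]' 60; python3 err.py
```

```text
clock: 8.1
position: [0.5716, -0.0142, 0.0917]
eef_rot: [0.692, 0.141, 0.694, -0.138]
wrist_force: [-8.2, 2.9, 5.6]
width: 0.0349
q [ 0.55  0.39 -0.74  1.7   0.28  1.16 -0.66] w 0.03489077579894031 axis x [-0.002  0.005 -1.   ] yaw of tool y 67.24
to grip (tool xyz) [ 0.0077 -0.0015 -0.0015]
```

```bash
python3 -m crank '[[-1,0,0,0,-0.1],[-1,0,0,0,-0.1],[-1,0,0,0,-0.1],[-1,0,0,0,0]]' 60; python3 err.py; python3 -c "
from h import *
print(manip.get_state()['moment'])"
```

```text
clock: 8.43
position: [0.5711, -0.0135, 0.0918]
eef_rot: [0.705, 0.032, 0.707, -0.028]
wrist_force: [-0.2, -0.5, 0.5]
width: 0.033
q [ 0.59  0.41 -0.79  1.7   0.31  1.17 -0.36] w 0.03295716299615383 axis x [-0.003  0.005 -1.   ] yaw of tool y 85.17
to grip (tool xyz) [ 0.0078 -0.0016 -0.0013]
[-0.00194879 -0.06327304  0.03124851]
```

```bash
python3 -m crank '[[-1,0,0,0,-0.12],[-1,0,0,0,-0.12]]'; python3 -c "
from h import *
print(manip.get_state()['moment'])"; python3 err.py
```

```text
clock: 8.6
position: [0.5709, -0.0134, 0.0918]
eef_rot: [0.704, -0.052, 0.706, 0.056]
wrist_force: [-1.1, 0.5, 1.0]
width: 0.0326
[-0.02326569  0.08525136 -0.01243157]
q [ 0.63  0.42 -0.84  1.69  0.33  1.18 -0.14] w 0.032582316243754905 axis x [-0.003  0.005 -1.   ] yaw of tool y 98.76
to grip (tool xyz) [ 0.0078 -0.0013 -0.0014]
```

```bash
python3 -m crank '[[-1,0,0,0,-0.12],[-1,0,0,0,-0.12],[-1,0,0,0,-0.12]]'; python3 -c "
from h import *
print(manip.get_state()['moment'])"; python3 -m crank '[[-1,0,0,0,-0.12],[-1,0,0,0,-0.12],[-1,0,0,0,-0.12],[-1,0,0,0,0]]';  python3 err.py
```

```text
clock: 8.85
position: [0.5706, -0.0131, 0.0918]
eef_rot: [0.683, -0.179, 0.684, 0.184]
wrist_force: [-0.3, 0.7, -0.7]
width: 0.0323
[ 0.11551901 -0.07219466  0.01375666]
clock: 9.18
position: [0.57, -0.0134, 0.0918]
eef_rot: [0.638, -0.301, 0.639, 0.306]
wrist_force: [-1.0, 0.5, 1.7]
width: 0.0328
q [ 0.72  0.47 -0.97  1.69  0.41  1.2   0.54] w 0.03275600767426459 axis x [-0.005  0.005 -1.   ] yaw of tool y 140.89
to grip (tool xyz) [ 0.0078 -0.0008 -0.0014]
```

```bash
python3 look.py w7
python3 - <<'E'
import cv2
a=cv2.imread('pics/w7.png')[130:330,200:460]
cv2.imwrite('pics/w7c.png',cv2.resize(a,None,fx=3,fy=3,interpolation=cv2.INTER_CUBIC))
E
```

```text
[ 0.722  0.473 -0.972  1.691  0.408  1.204  0.538] [ 0.57   -0.0134  0.0918] 9.1833
```

View pics/w7c.png

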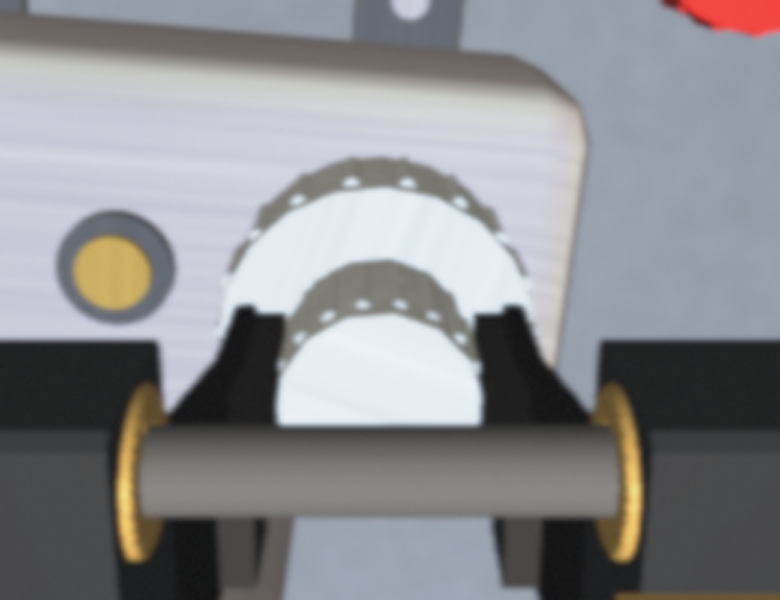

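The grip holds the knob cleanly. It has turned 1.285 rad with almost no torque, so I test with a gentle lift.

```bash
python3 -m crank '[[-1,-0.004,0,0,0],[-1,-0.004,0,0,0],[-1,-0.002,0,0,0]]'; python3 err.py
```

```text
clock: 9.48
position: [0.569, -0.0134, 0.1011]
eef_rot: [0.64, -0.294, 0.643, 0.3]
wrist_force: [0.3, -0.3, -1.7]
width: 0.0326
q [ 0.72  0.46 -0.97  1.68  0.39  1.22  0.53] w 0.03258129878838775 axis x [-0.008  0.006 -1.   ] yaw of tool y 139.69
to grip (tool xyz) [ 0.0171 -0.0016 -0.0007]
```

Rose 9 mm at about the cap's own weight, so it is free. I lift the rest.

```bash
python3 -m crank '[[-1,-0.013,0,0,0],[-1,-0.013,0,0,0],[-1,-0.013,0,0,0],[-1,-0.013,0,0,0],[-1,-0.01,0,0,0],[-1,0,0,0,0],[-1,0,0,0,0]]'; python3 err.py
```

```text
clock: 10.07
position: [0.5712, -0.0133, 0.1738]
eef_rot: [0.643, -0.293, 0.643, 0.297]
wrist_force: [0.7, 0.0, -1.7]
width: 0.0329
q [ 0.75  0.39 -1.01  1.59  0.34  1.34  0.56] w 0.03293567448453091 axis x [-0.002  0.005 -1.   ] yaw of tool y 139.34
to grip (tool xyz) [ 0.0898 -0.0003 -0.0024]
```

```bash
python3 -m crank '[[-1,0.002,0,0,0],[-1,0,0,0,0],[-1,0,0,0,0]]'; python3 look.py w8
python3 - <<'E'
from h import *
w=np.load('w8.npz'); d=w['d']; K=w['K']; T=w['T']
v,u=np.mgrid[:400,:640]; P=np.linalg.inv(K)@np.stack([u*d,v*d,d]).reshape(3,-1); P=(T[:3,:3]@P).T+T[:3,3]
for z in (.216,.188):
    m=(abs(P[:,2]-z)<.006)&(np.hypot(P[:,0]-.57,P[:,1]+.014)<.034)&(d.ravel()>0); print(z,m.sum(),np.median(P[m],0).round(4))
T,K=T_world_cam('scene'); im,d=viewer.snapshot('scene')
for r in viewer.find_in('scene','nozzle_top'): print(r['conf'],world(T,r['xyz']).round(3))
cv2.imwrite('pics/s2.png',cv2.resize(im[120:320,230:450,::-1],None,fx=3,fy=3,interpolation=cv2.INTER_CUBIC))
s=manip.get_state(); print(abs(s['dq']).max(),s['position'],s['clock'])
E
```

```text
clock: 10.32
position: [0.5709, -0.0135, 0.1712]
eef_rot: [0.642, -0.293, 0.643, 0.297]
wrist_force: [0.2, 0.4, 0.1]
width: 0.033
[ 0.752  0.396 -1.007  1.598  0.337  1.338  0.561] [ 0.5709 -0.0135  0.1712] 10.3167
0.216 2849 [ 0.5655 -0.0095  0.2161]
0.188 2923 [ 5.548e-01 -4.000e-04  1.882e-01]
0.0038538296218646666 [ 0.57088216 -0.01346013  0.17119049] 10.4667
```

View pics/s2.png

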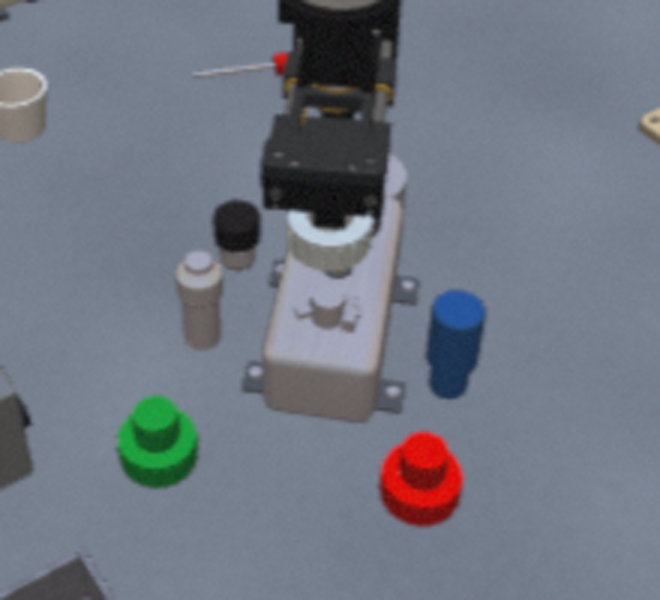

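The cap hangs in the gripper at crop (330,235), 80 mm up, over the bare lugged neck at (328,312). The other items shown look undisturbed. I hand in.

```bash
python3 -c "
from h import *
print(manip.sign_off())"
```

```text
the job is handed in; nothing more can be done
None
```

The job is done and handed in at about 10.5 s. The cap is off and held upright in the gripper, about 80 mm above where it sat.

- **Bleeding:** I pressed the nozzle to its stop with the shut fingertips; the wrist force rose from 5 N to about 50 N within 2 mm. After I lifted off, it measured z 0.121 m, back at rest.
- **Unscrewing:** I gripped the knob at 60 N and turned it counter-clockwise seen from above, the normal right-hand loosening direction. It turned 1.285 rad with almost no torque. That first direction worked, so I never tried the other.
- **Lifting:** The first 9 mm took about the cap's own weight. The last depth check put the knob top at 0.216 m and the skirt top at 0.188 m, exactly 80 mm up. The arm was still.
- **Surroundings:** In the last scene picture the neck is bare, and the cheshire, laser, eyepiece, screwdriver, pot and both look-alikes seem where they were. The counterweight was mostly hidden behind the gripper.

**Disagreements in the checks:**
- The real fingertips sit about 28 mm behind the reported TCP. Both the depth images and the nozzle contact showed this, and I allowed for it.
- The last look for the nozzle from the scene camera found nothing because the gripper hid it, so its return rests on the earlier wrist view.

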